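Check the dry box's inner door, then open the pass box

TASK

On the battery bench, get the dry box's pass box ready for loading: first make sure by touch that its inner sliding door (the one next to the dry box) is shut, by pressing its handle post firmly in the closing direction until it is home against its stop. Only then pull the outer sliding door, at the pass box's free end, fully open, and let go; leave the inner door shut and do not disturb the open battery pack lying on the bench.

Things in the scene. Friction and masses are not known exactly. Their poses are not given: they have to be found in the camera images.
- pass_box: fixed grey/aluminium chamber with clear top, 170 (x) by 200 (y) by 130 mm tall, a sliding door at each end; the grey dry box, 240 by 300 by 165 mm tall, is fixed to its +y end. Origin: centre of the underside, on the bench; x points away from the door handles (away from the robot, turned up to 0.2 rad), y to the dry box, z up. Door frames' front edges: x = -85 mm.
- inner_door: inner door, at y = +113 mm, by the dry box: 8 mm plate with an upright black post in front, 24 mm (x) by 16 mm (y), top 165 mm above the bench. Origin: post centre line, 140 mm up; axes as pass_box. Slides along x, 2.5 N friction, stays put. Shut: origin at x = -130 mm of pass_box, rubber stop giving 2 mm when pressed; starts 0 to 30 mm ajar (to -x).
- outer_door: outer door, at y = -113 mm, the free end: 8 mm plate with an upright black post in front, 24 mm (x) by 16 mm (y), top 165 mm above the bench. Origin: post centre line, 140 mm up; axes as pass_box. Slides along x, 2.5 N friction, stays put. Starts shut, origin at x = -130 mm of pass_box; opens 100 mm to -x (to the robot), to a stop.
- pack: opened laptop battery pack, a bystander: grey tray 215 by 62 mm, 31 mm tall overall, with six purple cells, lying loose to the right of the pass box. Origin: centre of its underside; x along its length.

How it is judged (in metres and radians):
On the way, in this order (a step that is already met when the one before it is completed fails the run):
1. the fingers or gripper press on the inner door (over 2 N) while it is shut (within 6 mm of its stop) and the outer door is still shut (within 10 mm) (contact force between any of the fingers, the arm and inner_door above 2 N and x of inner_door in the frame of pass_box above -0.136 m and x of outer_door in the frame of pass_box above -0.14 m), for 0.05 s.
2. the outer door is fully open (within 20 mm of its 100 mm travel) (x of outer_door in the frame of pass_box below -0.21 m), for 0.2 s.
At the end, for the whole second after the job is handed in: The outer door is open by more than 80 of its 100 mm and at rest, the inner door is shut within 6 mm, and the battery pack lies within 30 mm of where it was (x of outer_door in the frame of pass_box below -0.21 m and x of inner_door in the frame of pass_box above -0.136 m and linear speed of outer_door below 0.02 m/s and distance of pack from where it was at the start of the episode below 0.03 m); the robot touches nothing.
It fails at once if the outer door was opened (over 15 mm) while the inner door was not shut (over 6 mm ajar) (x of outer_door in the frame of pass_box below -0.145 m and not (x of inner_door in the frame of pass_box above -0.136 m)).
It fails at once if the battery pack was disturbed (moved over 30 mm) (distance of pack from where it was at the start of the episode above 0.03 m).
It also fails if it takes over 48 s, if anything falls off the work surface, if the arm or the gripper's body presses on something with over 40 N, if the wrist force passes 120 N, or if a joint passes its speed limit or range.

ROBOT

A 7-joint arm with a two-finger parallel gripper is mounted at the origin on the work surface. World frame = base frame: x ahead of the robot, y to its left, z up, the work surface at z = 0. Lengths are in m, angles in degrees, forces in N, time in s.
With the tool pointing down it reaches from about 0.425 to 0.875 m from the base axis. Payload 4.7 kg.
Tool frame: the origin (TCP) lies between the finger pads; the fingertips stand 8 mm ahead of it and the grasp point (between the pads) lies 11 mm behind it; x points along the fingers, z is the direction in which the jaws open and shut, and the axes are right-handed (so a half turn about x gives the same grasp; the last joint's range is limited). The gripper opens to 87 mm and grips with 3 to 60 N. Pads are 19 mm wide; open, the fingers measure 117 mm over their backs; the gripper's body (75 mm by 190 mm) begins 51 mm behind the grasp point.
Start: joints at [-68.52, 18.392, -4.016, 83.108, 1.295, 78.541, -3.26], TCP at [0.229, 0.608, 0.21] pointing down, gripper open.
Joint ranges: [-163.93, 163.93], [-17.29, 119.83], [-79.2, 71.16], [3.27, 140.29], [-89.18, 269.18], [5.43, 117.66], [-154.24, 154.24]. Speed limits (degrees/s): [147.25, 147.25, 180, 180, 180, 180, 180].

INTERFACE

Orientations are given as [roll, pitch, yaw] about the fixed x, y, z axes, in that order (R = Rz(yaw) Ry(pitch) Rx(roll)).
In Python, from cell import telemetry, vision, sign_off gives the robot as it stands. The module is installed in compiled form; this text tells all that it offers.
- The arm moves only by the tool drive_tool, never from a script. Its arguments are lists of equal length, an entry for each row: "offset": the shift along the tool's x, y, z in m, a list of three; "angular": the turn, a rotation vector about the tool's x, y, z in rad, a list of three. A call has 1 to 10 rows; each row is the pose to reach, as a shift and turn from the pose measured when the call began, along the tool's axes at that moment; what a row does not reach only later rows make up. A row lasts 1/8 s, in which the tool goes at most 62.5 mm and 10.7 degrees, less where a joint would pass 70% of its speed; a pose out of reach is approached as far as the arm can. A call with a gripper value outside its range is refused whole. "fingers" is the closure, from -1 (fully open) to 1 (shut), set as the call begins (left out, the last holds). The fingers move at their own pace and stop on an object; "squeeze" is the grip in N (left out, the last holds). Time passes only in rows, so rows that repeat a pose let the fingers close. It gives the time, the measured TCP pose, the force and the opening at its end, in the units of the state.
- telemetry.get_obs(): the state, without advancing time (a new reading comes with each control period).
- vision.read_camera(name): name is "scene" or "top"; returns a dict with "pixels" (420x560x3 uint8, red, green, blue), "intrinsics" (3x3 intrinsics, pixels), "distortion" ([k1, k2, p1, p2, k3] as OpenCV has them; the pictures are not rectified), "world_from_camera" (4x4, takes a point from camera to world coordinates). Camera axes: x right, y up, looking along -z (the intrinsics and any distortion apply to the point x, -y, -z); pixel columns grow to the right and rows downward; lengths in m; the calibration is good to about 2 mm. A picture is of the moment at which its call begins. There is no depth.
- sign_off(): hands the job in, once; it reports no verdict.
The state is a dict: "time_s": time; "qpos": joint angles; "joint_velocities": joint speeds; "effort": joint torques, N m; "tool_pos": TCP position; "tool_rot": TCP orientation; "force": force on the tool from outside, world axes, zero at the start; "wrist_torque": the same for the moment, N m; "grip_width": finger opening in m.
Only numpy, scipy, OpenCV 4.12 (cv2) and the standard library are available. Lean on these libraries where they do the work, as an engineer would, in place of code of your own. Each camera call takes 0.05 s, during which the arm holds its last target.

## Working session

There is one attempt and no reset: what is moved stays moved. The work goes in short steps, Python scripts to look and compute and a tool call to move; the robot and the scene stay as the last step left them, time stands still between calls to the robot, and variables do not carry over. Pictures are saved under pics/ and viewed, and the job is handed in when it is done.

Besides the shell and the picture viewer there is one more tool, called after "Call:" as a command line: name --argument value ..., lists and objects as JSON in quotes. drive_tool: Moves the arm, as the interface text tells. Its arguments: {"type":"object","properties":{"offset":{"type":"array"},"angular":{"type":"array"},"fingers":{"type":"number"},"squeeze":{"type":"number"}},"required":["offset","angular"]}

```bash
mkdir -p pics
python3 - <<'E'
from cell import telemetry, vision
import cv2,numpy as np,pickle
o=telemetry.get_obs()
for k,v in o.items(): print(k,np.round(v,4))
d={}
for n in("scene","top"):
    c=vision.read_camera(n);d[n]=c
    cv2.imwrite(f"pics/{n}0.png",c["pixels"][:,:,::-1])
    print(n,c["intrinsics"],c["distortion"],np.round(c["world_from_camera"],3))
pickle.dump(d,open("c0.pkl","wb"))
E
```

```text
time_s 0.0
qpos [-68.5191  18.4379  -4.0157  83.1752   1.295   78.5419  -3.2602]
joint_velocities [-0.031  -0.0713  0.0486  0.0002  0.0274 -0.0461  0.0581]
effort [ 1.00000e-04 -4.91297e+01 -4.04000e-01 -3.12524e+01 -6.39000e-02
  4.38000e-02  2.00000e-04]
tool_pos [0.2293 0.6076 0.2091]
tool_rot [-176.9629   89.8901 -107.6341]
force [ 0.5423 -0.3243  0.6172]
wrist_torque [0.0312 0.0604 0.0077]
grip_width 0.0873
scene [[436.0793497    0.         277.98888442]
 [  0.         436.0793497  207.81345418]
 [  0.           0.           1.        ]] [-0.04237698  0.          0.          0.          0.        ] [[ 0.5   -0.712  0.493  1.043]
 [ 0.866  0.406 -0.292 -0.424]
 [ 0.008  0.573  0.819  0.862]
 [ 0.     0.     0.     1.   ]]
top [[517.39431199   0.         292.54623332]
 [  0.         517.39431199 208.97388969]
 [  0.           0.           1.        ]] [0.04530074 0.         0.         0.         0.        ] [[ 0.02   0.983 -0.181  0.423]
 [-1.     0.022  0.009 -0.124]
 [ 0.013  0.181  0.983  1.096]
 [ 0.     0.     0.     1.   ]]
```

View pics/scene0.png

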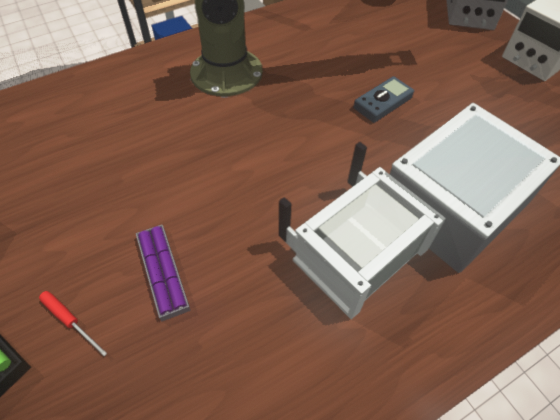

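View pics/top0.png

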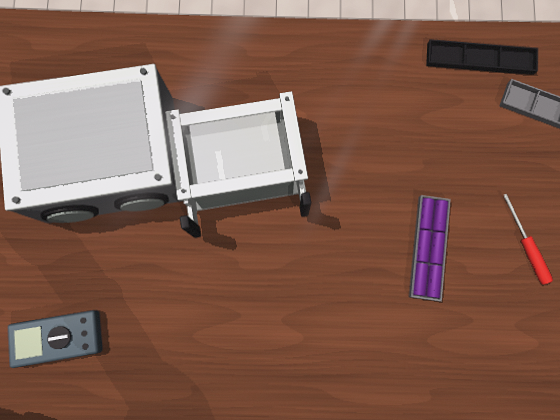

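Run:
```python
import pickle,cv2,numpy as np
d=pickle.load(open("c0.pkl","rb"))
a=d["top"]["pixels"][85:245,160:320,::-1]
b=d["scene"]["pixels"][130:290,265:425,::-1]
cv2.imwrite("pics/z0.png",np.hstack([cv2.resize(a,(400,400),interpolation=2),cv2.resize(b,(400,400),interpolation=2)]))
```

```text
(no output)
```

View pics/z0.png

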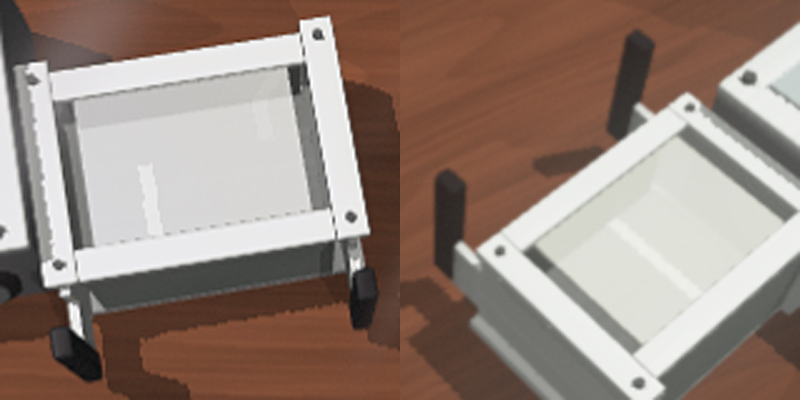

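```bash
cat > h.py <<'E'
import cv2,numpy as np
def ray(c,p):
    q=cv2.undistortPoints(np.array([[p]],float),c["intrinsics"],np.array(c["distortion"]))[0,0]
    M=np.array(c["world_from_camera"]);return M[:3,3],M[:3,:3]@np.array([q[0],-q[1],-1])
def onz(c,p,z):
    o,v=ray(c,p);return o+v*(z-o[2])/v[2]
def tri(c1,p1,c2,p2):
    o1,v1=ray(c1,p1);o2,v2=ray(c2,p2)
    s=np.linalg.lstsq(np.c_[v1,-v2],o2-o1,rcond=None)[0]
    a=o1+v1*s[0];b=o2+v2*s[1];return (a+b)/2,np.linalg.norm(a-b)
E
python3 - <<'E'
import pickle
from h import *
d=pickle.load(open("c0.pkl","rb"));T,S=d["top"],d["scene"]
t=lambda u,v:(160+u/2.5-.3,85+v/2.5-.3)
s=lambda u,v:(265+(u-400)/2.5-.3,130+v/2.5-.3)
scT=[(33,78),(58,265),(317,34),(350,216)] # inner far, inner near, outer far, outer near
P=[onz(T,t(*p),.131) for p in scT]
print(np.round(P,4))
scS={1:(690,107),3:(500,251),2:(638,383)}
for i,p in scS.items(): print(i,np.round(onz(S,s(*p),.131),4),[np.round(x,4) for x in tri(T,t(*scT[i]),S,s(*p))])
P=np.array(P);C=P.mean(0)
ey=(P[0]+P[1]-P[2]-P[3])[:2];ex=(P[0]+P[2]-P[1]-P[3])[:2]
print("C",C,"yaw",np.degrees(np.arctan2(-ey[0],ey[1])),np.degrees(np.arctan2(ex[1],ex[0])),np.linalg.norm(ey)/2,np.linalg.norm(ex)/2)
fe=np.array([onz(T,t(*p),.13) for p in[(43,288),(73,283),(340,240),(368,234)]])
yaw=np.arctan2(-ey[0],ey[1]);R=np.array([[np.cos(yaw),-np.sin(yaw)],[np.sin(yaw),np.cos(yaw)]])
loc=lambda w:(np.array(w)[:2]-C[:2])@R
print("front edge loc",[np.round(loc(f),4) for f in fe])
for nm,a,b in[("inner",(66,343),(638,41)),("outer",(364,283),(450,181))]:
    w=onz(T,t(*a),.165);w2=onz(S,s(*b),.165);print(nm,np.round(w,4),loc(w),np.round(w2,4),loc(w2),tri(T,t(*a),S,s(*b)))
# multimeter/pack
for p in[(8,310),(105,345),(420,195),(452,200),(441,300)]: print(p,np.round(onz(T,p,.03),3))
E
```

```text
[[ 0.7798  0.1044  0.131 ]
 [ 0.6313  0.0767  0.131 ]
 [ 0.822  -0.116   0.131 ]
 [ 0.675  -0.1446  0.131 ]]
1 [0.6327 0.0783 0.131 ] [array([0.632 , 0.0777, 0.1304]), np.float64(0.002)]
3 [ 0.6759 -0.1441  0.131 ] [array([ 0.6754, -0.1442,  0.1302]), np.float64(0.0008)]
2 [ 0.823  -0.1166  0.131 ] [array([ 0.8226, -0.116 ,  0.1296]), np.float64(0.0001)]
C [ 0.7270123  -0.01987169  0.131     ] yaw 11.009353062491629 10.788300698283239 0.2249480466060143 0.15040481895809973
front edge loc [array([-0.091 ,  0.1267]), array([-0.091 ,  0.1039]), array([-0.092 , -0.1017]), array([-0.091 , -0.1237])]
inner [0.5663 0.0605 0.165 ] [-0.14244454  0.10959317] [0.57   0.0613 0.165 ] [-0.1385819   0.10964473] (array([0.56743555, 0.06225613, 0.16178585]), np.float64(0.0025402491395469535))
outer [ 0.6156 -0.155   0.165 ] [-0.13517809 -0.11137949] [ 0.6184 -0.1569  0.165 ] [-0.13280709 -0.11379977] (array([ 0.61624537, -0.1553366 ,  0.16134388]), np.float64(0.0004446418958949089))
(8, 310) [0.403 0.426 0.03 ]
(105, 345) [0.338 0.231 0.03 ]
(420, 195) [ 0.655 -0.401  0.03 ]
(452, 200) [ 0.646 -0.468  0.03 ]
(441, 300) [ 0.438 -0.438  0.03 ]
```

```bash
cat >> h.py <<'E'
from scipy.spatial.transform import Rotation as Ro
yaw=np.radians(11.0)
ex=np.array([np.cos(yaw),np.sin(yaw),0]);ey=np.array([-np.sin(yaw),np.cos(yaw),0])
def go(target,sign=None):
    from cell import telemetry
    o=telemetry.get_obs()
    R=Ro.from_euler("xyz",o["tool_rot"],degrees=True).as_matrix();p=np.array(o["tool_pos"])
    x=np.array([0,0,-1.]);best=None
    for s in(1,-1):
        z=s*ey;y=np.cross(z,x);D=np.c_[x,y,z]
        rv=Ro.from_matrix(R.T@D).as_rotvec()
        if best is None or np.linalg.norm(rv)<np.linalg.norm(best):best=rv;sg=s
    print("t",o["time_s"],"p",np.round(p,4),"F",np.round(o["force"],2),"w",o["grip_width"],"q",np.round(o["qpos"],1))
    print("off",np.round(R.T@(np.array(target)-p),4),"rv",np.round(best,4),"sign",sg)
    print("tool axes in box x,y,z (cols x,y,z):",np.round(np.array([ex,ey,[0,0,1]])@R,3).tolist())
E
python3 - <<'E'
from h import *
inner=np.array([.568,.061,0])
go(inner-.075*ex+[0,0,.21])
print(inner-.075*ex)
E
```

```text
t 0.1 p [0.2293 0.6077 0.2092] F [ 1.09  0.04 -0.  ] w 0.08716931721833335 q [-68.5  18.4  -4.   83.2   1.3  78.5  -3.3]
off [-0.     -0.446  -0.4313] rv [-5.527e-01 -1.600e-03 -4.000e-04] sign 1
tool axes in box x,y,z (cols x,y,z): [[-0.001, -0.851, 0.525], [-0.001, 0.525, 0.851], [-1.0, -0.0, -0.002]]
[0.49437796 0.04668933 0.        ]
```

Call:
drive_tool --offset '[[0,-0.02,-0.02],[0,-0.05,-0.05],[0,-0.08,-0.08],[0,-0.11,-0.11],[0,-0.145,-0.14],[0,-0.18,-0.17],[0,-0.21,-0.2],[0,-0.24,-0.23],[0,-0.26,-0.25],[0,-0.27,-0.26]]' --angular '[[0,0,0],[-0.05,0,0],[-0.1,0,0],[-0.15,0,0],[-0.2,0,0],[-0.25,0,0],[-0.3,0,0],[-0.35,0,0],[-0.35,0,0],[-0.35,0,0]]' --fingers 1 --squeeze 20

```text
time_s: 1.35
tool_pos: [0.3907, 0.2675, 0.2095]
tool_rot: [156.4, 89.9, -114.4]
force: [-0.2, 0.7, -0.1]
grip_width: 0.0016
```

Run:
```python
from h import *
inner=np.array([.568,.061,0])
go(inner-.075*ex+[0,0,.21])
```

```text
t 1.35 p [0.3907 0.2675 0.2095] F [-0.16  0.66 -0.14] w 0.0016055281408206498 q [-47.   -3.3   9.  107.5   0.6  75.9  51.1]
off [-2.000e-04 -1.066e-01 -2.194e-01] rv [-0.2051 -0.0017 -0.001 ] sign 1
tool axes in box x,y,z (cols x,y,z): [[-0.001, -0.979, 0.204], [-0.002, 0.204, 0.979], [-1.0, 0.001, -0.002]]
```

Call:
drive_tool --offset '[[0,-0.015,-0.03],[0,-0.035,-0.07],[0,-0.055,-0.11],[0,-0.075,-0.15],[0,-0.09,-0.19],[0,-0.1066,-0.2194],[0,-0.1066,-0.2194],[0,-0.1066,-0.2194]]' --angular '[[-0.04,0,0],[-0.08,0,0],[-0.12,0,0],[-0.16,0,0],[-0.205,0,0],[-0.205,0,0],[-0.205,0,0],[-0.205,0,0]]'

```text
time_s: 2.35
tool_pos: [0.494, 0.0482, 0.2095]
tool_rot: [119.3, 89.9, -139.6]
force: [0.0, -0.2, -0.6]
grip_width: 0.0003
```

Run:
```python
from h import *
from cell import vision
inner=np.array([.568,.061,0])
go(inner-.06*ex+[0,0,.138])
c=vision.read_camera("top");cv2.imwrite("pics/t1.png",c["pixels"][:,:,::-1])
```

```text
t 2.35 p [0.494  0.0482 0.2095] F [ 0.04 -0.2  -0.58] w 0.00028884474449374683 q [-34.1  -1.   25.3 105.2   0.5  75.8  92.1]
off [ 0.0715 -0.0152 -0.0015] rv [ 0.0015 -0.001  -0.0018] sign 1
tool axes in box x,y,z (cols x,y,z): [[-0.002, -1.0, -0.002], [-0.001, -0.002, 1.0], [-1.0, 0.002, -0.001]]
```

View pics/t1.png

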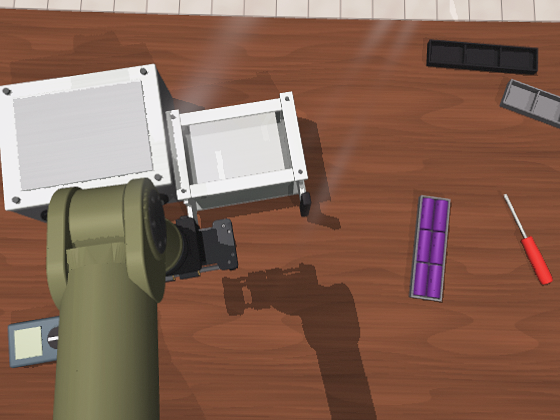

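Tool is in front of the inner post, which it hides in the image (about pixel 190,215); everything else is undisturbed. Lowering, then approaching.

Call:
drive_tool --offset '[[0.02,0,-0.001],[0.045,0,-0.0015],[0.0715,0,-0.0015],[0.0715,0,-0.0015],[0.0715,-0.01,-0.0015],[0.0715,-0.02,-0.0015],[0.0715,-0.028,-0.0015],[0.0715,-0.036,-0.0015],[0.0715,-0.042,-0.0015]]' --angular '[[0,0,0],[0,0,0],[0,0,0],[0,0,0],[0,0,0],[0,0,0],[0,0,0],[0,0,0],[0,0,0]]'

```text
time_s: 3.52
tool_pos: [0.5359, 0.0551, 0.138]
tool_rot: [125.0, 89.9, -133.8]
force: [-0.2, -0.0, 0.1]
grip_width: 0.0005
```

Call:
drive_tool --offset '[[0,-0.004,0],[0,-0.007,0],[0,-0.01,0],[0,-0.013,0],[0,-0.013,0]]' --angular '[[0,0,0],[0,0,0],[0,0,0],[0,0,0],[0,0,0]]'

```text
time_s: 4.15
tool_pos: [0.5485, 0.0575, 0.1379]
tool_rot: [116.1, 89.8, -142.8]
force: [-1.8, -0.3, 1.4]
grip_width: 0.0005
```

Call:
drive_tool --offset '[[0,-0.002,0],[0,-0.004,0],[0,-0.004,0]]' --angular '[[0,0,0],[0,0,0],[0,0,0]]'

```text
time_s: 4.53
tool_pos: [0.5515, 0.0581, 0.1378]
tool_rot: [102.6, 89.7, -156.3]
force: [-5.6, -1.3, 3.4]
grip_width: 0.0005
```

Call:
drive_tool --offset '[[0,-0.003,0],[0,-0.006,0],[0,-0.006,0]]' --angular '[[0,0,0],[0,0,0],[0,0,0]]'

```text
time_s: 4.9
tool_pos: [0.5516, 0.0581, 0.1377]
tool_rot: [88.6, 89.0, -170.3]
force: [-19.1, -3.6, 15.5]
grip_width: 0.0003
```

Stiff stop at ~19 N, with no further travel, at the spot predicted for shut. Backing off and lifting, then check.

Call:
drive_tool --offset '[[0,0.01,0],[0,0.03,0],[0,0.05,0],[-0.03,0.06,0],[-0.06,0.08,0],[-0.08,0.1,0],[-0.08,0.11,-0.04],[-0.08,0.11,-0.08],[-0.08,0.11,-0.12],[-0.08,0.11,-0.12]]' --angular '[[0,0,0],[0,0,0],[0,0,0],[0,0,0],[0,0,0],[0,0,0],[0,0,0],[0,0,0],[0,0,0],[0,0,0]]' --fingers -1

```text
time_s: 6.15
tool_pos: [0.4689, -0.0841, 0.22]
tool_rot: [93.6, 89.1, -165.7]
force: [-0.4, 0.3, -0.2]
grip_width: 0.0857
```

Run:
```python
from h import *
from cell import vision
outer=np.array([.617,-.156,0])
go(outer-.06*ex+[0,0,.22]); go(outer+[0,0,.22])
for i,n in enumerate(("top","scene")):
    c=vision.read_camera(n)
    a=c["pixels"][85:245,160:320,::-1] if n=="top" else c["pixels"][130:290,265:425,::-1]
    cv2.imwrite(f"pics/{n}2.png",cv2.resize(a,(400,400),interpolation=2))
a=[cv2.imread(f"pics/{n}2.png") for n in("top","scene")];cv2.imwrite("pics/z2.png",np.hstack(a))
```

```text
t 6.15 p [ 0.4689 -0.0841  0.22  ] F [-0.4   0.29 -0.2 ] w 0.08567198339932976 q [-28.5  -4.2  33.9 106.4   2.7  78.  105.5]
off [-0.001  -0.072  -0.0985] rv [-0.0043 -0.0009 -0.0157] sign 1
tool axes in box x,y,z (cols x,y,z): [[-0.016, -1.0, 0.004], [-0.001, 0.004, 1.0], [-1.0, 0.016, -0.001]]
t 6.15 p [ 0.4689 -0.0841  0.22  ] F [-0.4   0.29 -0.2 ] w 0.08567198339932976 q [-28.5  -4.2  33.9 106.4   2.7  78.  105.5]
off [-0.002  -0.132  -0.0982] rv [-0.0043 -0.0009 -0.0157] sign 1
tool axes in box x,y,z (cols x,y,z): [[-0.016, -1.0, 0.004], [-0.001, 0.004, 1.0], [-1.0, 0.016, -0.001]]
```

View pics/z2.png

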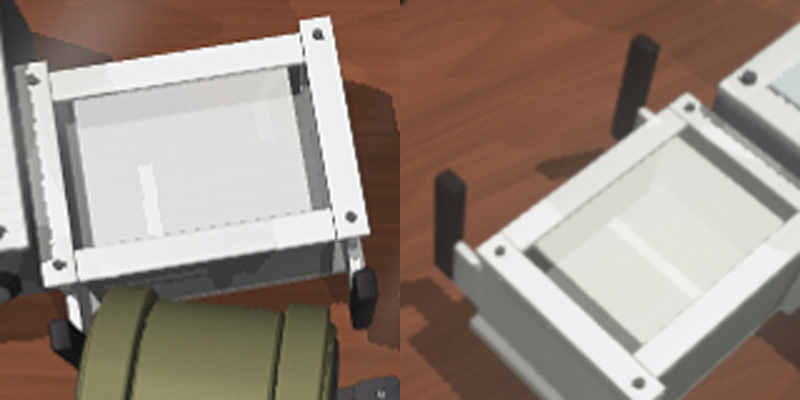

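Run:
```python
from h import *
import pickle
S=pickle.load(open("c0.pkl","rb"))["scene"]
s=lambda u,v:(265+(u-400)/2.5-.3,130+v/2.5-.3)
for n,p in(("inner0",(638,41)),("inner",(643,45)),("outer",(450,181))):
    w=onz(S,s(*p),.165);print(n,w,w@ex,w@ey)
```

```text
inner0 [0.57004209 0.06129026 0.165     ] 0.5712635405140721 -0.048604972606658414
inner [0.57600307 0.06228782 0.165     ] 0.5773053474446309 -0.04876314828539324
outer [ 0.61838165 -0.15693916  0.165     ] 0.5770748354034422 -0.27204852757414916
```

Call:
drive_tool --offset '[[0,-0.02,-0.02],[0,-0.04,-0.045],[0,-0.06,-0.07],[-0.001,-0.08,-0.085],[-0.002,-0.1,-0.095],[-0.002,-0.12,-0.0982],[-0.002,-0.13,-0.0982],[-0.002,-0.132,-0.0982],[-0.002,-0.132,-0.0982]]' --angular '[[0,0,0],[0,0,0],[0,0,-0.008],[0,0,-0.0157],[-0.004,0,-0.0157],[-0.004,0,-0.0157],[-0.004,0,-0.0157],[-0.004,0,-0.0157],[-0.004,0,-0.0157]]'

```text
time_s: 7.38
tool_pos: [0.6167, -0.151, 0.2193]
tool_rot: [50.4, 89.9, 151.7]
force: [-0.4, -0.7, 0.1]
grip_width: 0.0869
```

Run:
```python
from h import *
from cell import vision
outer=np.array([.617,-.156,0])
go(outer+[0,0,.15])
c=vision.read_camera("scene");cv2.imwrite("pics/s3.png",c["pixels"][:,:,::-1])
```

```text
t 7.375 p [ 0.6167 -0.151   0.2193] F [-0.37 -0.75  0.14] w 0.0868534117379735 q [-19.4  18.9  39.3  85.9 -12.1  79.6 121.9]
off [ 0.0693  0.0006 -0.0051] rv [ 0.0058  0.0011 -0.0014] sign 1
tool axes in box x,y,z (cols x,y,z): [[-0.001, -1.0, -0.006], [0.001, -0.006, 1.0], [-1.0, 0.001, 0.001]]
```

View pics/s3.png

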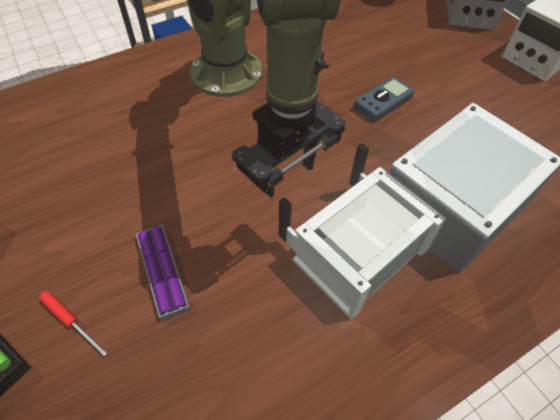

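Inner and outer posts now at the same x (0.577 along box x, within 1 mm), so the inner door is shut; the fingers straddle the outer post from above (fingertips at about 270,190 and 308,165; post top 285,202). Descend and grip.

Call:
drive_tool --offset '[[0.015,0,-0.003],[0.035,0,-0.005],[0.055,0.0,-0.005],[0.069,0.0006,-0.0051],[0.069,0.0006,-0.0051]]' --angular '[[0.006,0,0],[0.006,0,0],[0.006,0,0],[0.006,0,0],[0.006,0,0]]'

```text
time_s: 8.05
tool_pos: [0.6158, -0.1559, 0.1486]
tool_rot: [63.0, 89.7, 164.0]
force: [-0.5, 0.6, -0.5]
grip_width: 0.0871
```

Call:
drive_tool --offset '[[0,0,0],[0,0,0],[0,0,0],[0,0,0],[0,0,0],[0,0,0]]' --angular '[[0,0,0],[0,0,0],[0,0,0],[0,0,0],[0,0,0],[0,0,0]]' --fingers 1 --squeeze 25

```text
time_s: 8.8
tool_pos: [0.6158, -0.1559, 0.1487]
tool_rot: [62.8, 89.7, 163.7]
force: [-0.1, -0.2, 1.0]
grip_width: 0.0348
```

Call:
drive_tool --offset '[[0,0,0],[0,0,0],[0,0,0],[0,0,0]]' --angular '[[0,0,0],[0,0,0],[0,0,0],[0,0,0]]'

```text
time_s: 9.3
tool_pos: [0.6159, -0.1562, 0.1486]
tool_rot: [67.0, 89.8, 168.0]
force: [1.2, -0.3, -0.1]
grip_width: 0.0155
```

Run:
```python
from h import *
outer=np.array([.617,-.156,0])
go(outer-.097*ex+[0,0,.1486])
```

```text
t 9.3 p [ 0.6159 -0.1562  0.1486] F [ 1.17 -0.3  -0.09] w 0.015518559409998424 q [-18.4  21.7  38.5  91.  -14.   72.4 123.4]
off [ 0.0004  0.0959 -0.0001] rv [-0.0008  0.0017 -0.004 ] sign 1
tool axes in box x,y,z (cols x,y,z): [[-0.004, -1.0, 0.001], [0.002, 0.001, 1.0], [-1.0, 0.004, 0.002]]
```

Post gripped (15.5 mm). Pull straight along tool +y.

Call:
drive_tool --offset '[[0,0.006,0],[0,0.016,0],[0,0.028,0],[0,0.04,0],[0,0.052,0],[0,0.064,0],[0,0.076,0],[0,0.086,0],[0,0.093,0],[0,0.096,0]]' --angular '[[0,0,0],[0,0,0],[0,0,0],[0,0,0],[0,0,0],[0,0,0],[0,0,0],[0,0,0],[0,0,0],[0,0,0]]'

```text
time_s: 10.55
tool_pos: [0.5207, -0.1745, 0.1487]
tool_rot: [67.1, 89.7, 168.0]
force: [3.3, -2.3, -7.6]
grip_width: 0.0154
```

Call:
drive_tool --offset '[[0,0.002,0],[0,0.003,0],[0,0.003,0]]' --angular '[[0,0,0],[0,0,0],[0,0,0]]'

```text
time_s: 10.92
tool_pos: [0.5176, -0.1751, 0.1487]
tool_rot: [69.3, 89.7, 170.3]
force: [1.2, -1.0, -6.3]
grip_width: 0.0155
```

100 mm travelled. Release and hold while the fingers open.

Call:
drive_tool --offset '[[0,0,0],[0,0,0],[0,0,0],[0,0,0],[0,0,0],[0,0,0],[0,0,0],[0,0,0],[0,0,0]]' --angular '[[0,0,0],[0,0,0],[0,0,0],[0,0,0],[0,0,0],[0,0,0],[0,0,0],[0,0,0],[0,0,0]]' --fingers -1

```text
time_s: 12.05
tool_pos: [0.5176, -0.1751, 0.1486]
tool_rot: [69.8, 89.7, 170.7]
force: [0.1, -0.3, 0.7]
grip_width: 0.086
```

Call:
drive_tool --offset '[[-0.01,0,0],[-0.025,0,0],[-0.045,0,0],[-0.065,0,0],[-0.085,0,0],[-0.1,0,0],[-0.12,0.0,0],[-0.12,0.0,0]]' --angular '[[0,0,0],[0,0,0],[0,0,0],[0,0,0],[0,0,0],[0,0,0],[0,0,0],[0,0,0]]'

```text
time_s: 13.05
tool_pos: [0.5192, -0.1757, 0.2705]
tool_rot: [66.0, 89.9, 167.0]
force: [0.4, -0.2, 0.6]
grip_width: 0.087
```

Run:
```python
from h import *
from cell import vision,telemetry
o=telemetry.get_obs();print(o["force"],o["tool_pos"])
c=vision.read_camera("scene");cv2.imwrite("pics/s4.png",c["pixels"][:,:,::-1])
a=c["pixels"][130:290,225:425,::-1];cv2.imwrite("pics/s4z.png",cv2.resize(a,(800,640),interpolation=2)[:600])
```

```text
[ 0.38778621 -0.16241364  0.6187086 ] [ 0.51921537 -0.17566382  0.27045416]
```

View pics/s4.png

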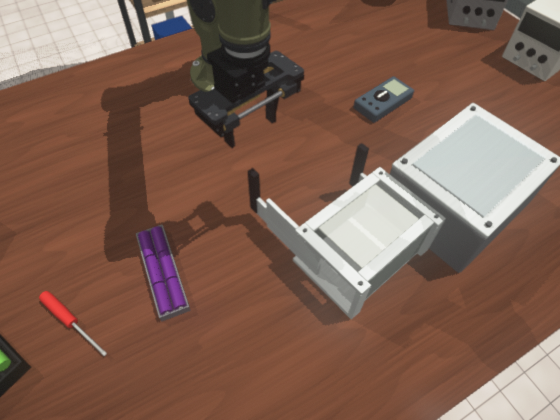

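View pics/s4z.png

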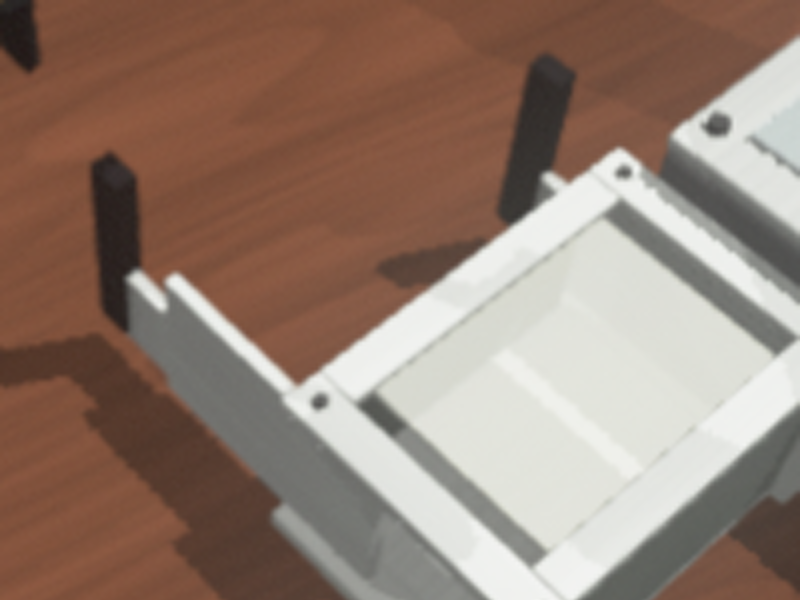

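The outer door is pulled out (post top about 254,172), the inner post is at (363,147), the pack at (162,271) has not moved, and the gripper is clear.

Run:
```python
from h import *
from cell import sign_off
import pickle
S=pickle.load(open("c0.pkl","rb"))["scene"]
for n,p in(("inner",(225+553/4-.3,130+66/4-.3)),("outer",(225+116/4-.3,130+171/4-.3))):
    w=onz(S,p,.165);print(n,w@ex,w@ey)
sign_off()
```

```text
inner 0.5757843181365997 -0.043743345511337996
outer 0.478792138856007 -0.2706585017590162
the job is handed in; nothing more can be done
```

I shut the inner door by touch, then pulled the outer door fully open and let go. I signed the job off with the arm lifted clear, about 13 s into the 48 s allowed; sign-off reports no verdict.

- **Inner door:** it started about 5 mm ajar. I pressed its post with closed fingers until it stopped moving, at about 19 N. The camera then put both posts at the same x (0.577 m along the box axis), so it was shut.
- **Outer door:** I gripped its post (15.5 mm opening) and pulled it about 100 mm along the door track, then released and lifted straight up.
- **Last checks:** the camera put the outer post about 98 mm out. The inner post was within about 1.5 mm of its shut position, which is about the picking accuracy. The wrist force was about zero. The battery pack looked unmoved in the picture, but I did not measure it.
- **One oddity:** while pressing the inner door, the tool also read about 15 N upwards, which I did not explain. A similar but smaller downward force of 6–8 N appeared during the pull.

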